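Seat a casting flask in the screw press and close the press

TASK

The closed flask in the green screw press stands too far forward. Only push, pick nothing up: push it back with the fingertips until it sits centred and square under the platen, then push the T-bar round clockwise (seen from above) with one finger until the platen bears down firmly on the flask and the bar stiffens, without forcing it. Leave the other things on the bench where they are.

Things in the scene. Friction and masses are not known exactly. Their poses are not given: they have to be found in the camera images.
- flask: Closed grey aluminium casting flask, a block 112 (its x, depth) x 139 (its y, width) x 68 mm high, about 0.8 kg; origin at the centre of its underside. It stands on the packing plate of the press and juts out toward the robot; it slides at 4 to 10 N.
- press_seat (a point): Point on top of the packing plate, on the screw's axis, where the centre of the flask's underside belongs; 59 mm above the worktop, the plate being 116 x 146 mm. Its x axis points into the press, away from the open front (the push direction), its y axis to the left post. The two posts, 22 mm thick, stand at y = -92 and +92 mm, so a square flask has 11 mm each side.
- flask_press_platen: Pressing plate of the green press, 102 deep x 146 wide x 14 mm, level, above the flask, hung on the screw under the crossbeam; its underside starts 6 to 13 mm above the flask's top and goes down 4 mm per rad of the screw. Its origin lies on the screw's axis, 148 mm below its underside. The crossbeam's front is 27 mm ahead of the axis, its top 238 mm above the worktop.
- flask_press_screw (a joint): Turn of the T-bar and screw, rad; grows clockwise seen from above, which lowers the platen 25 mm a turn (platen, screw and bar sink together). Turns freely with 0.3 to 0.4 N m, stays where it is left. The platen meets the flask 1.4 to 3.3 rad after the start, at about 2.3; the bar then stiffens within 0.05 rad: 0.6 N m is firm (50 N on the flask), 1.9 N m forces it (400 N).
- bar_end_a (a point): End of the T-bar, on its centre line: a straight level steel bar, 16 mm thick, 180 mm long with a small black ball on each end, across the top of the screw (round hub, 45 mm wide). This end is 90 mm from the axis, 280 to 287 mm above the worktop at the start. Nothing stands above it; below its ends the nuts on the posts reach 253 mm, 74 mm and more from the axis.
- bar_end_b (a point): The other end of the T-bar, straight across from bar_end_a over the screw's axis.
- spare_flask: Bystander: a second closed flask like the first, 109 x 137 x 68 mm, on the worktop behind the press. Origin: centre of its underside.
- flask_tray: Bystander: open flask half with a cast and red wax in it, 132 x 152 x 48 mm, at the right. Origin: centre of its underside.
- cast_low: Bystander: white plaster cast of a jaw, 68 x 66 x 29 mm, on the worktop right of the press. Origin: centre of its underside.
- cast_up: Bystander: yellow plaster cast of a jaw, 66 x 68 x 29 mm, right of the press. Origin: centre of its underside.
- carver: Bystander: thin steel wax carver, 144 mm long, 8 mm high, near the front edge. Origin: centre of its underside.
- tub: Bystander: white plastic tub, 73 mm wide, 63 mm high, right of the press. Origin: centre of its underside.

How it is judged:
By the outcome, as a careful person would: the job done as asked, in the order asked, and still so for the second after the job is handed in, with the robot touching nothing.
It also fails if it takes over 54 s, if anything falls off the work surface, if the arm or the gripper's body presses on something with over 40 N, if the wrist force passes 120 N, or if a joint passes its speed limit or range.

ROBOT

A 7-joint arm with a two-finger parallel gripper is mounted at the origin on a cart in front of the work surface, level with it; the furniture and walls round the work are solid. World frame = base frame: x ahead of the robot, y to its left, z up, the work surface at z = 0. Lengths are in mm, angles in rad, forces in N, time in s.
With the tool pointing down it reaches from about 400 to 875 mm from the base axis. Payload 6.5 kg.
Tool frame: the origin (TCP) lies midway between the tips of the shut fingers; the grasp point (between the pads) lies 19 mm behind it (manip.pinch_z is the distance from the TCP to the grasp point, in mm); z points along the fingers, y is the line along which they close (so a half turn about z gives the same grasp; the last joint's range is limited). The gripper opens to 88 mm and grips with 3 to 60 N. Pads are 18 mm wide; open, the fingers measure 123 mm over their backs; the gripper's body (75 mm by 187 mm) begins 45 mm behind the grasp point.
Start: joints at [-1.402, 0.536, -0.004, 1.538, 0.003, 1.067, -0.071], TCP at [151.217, 632.158, 238.716] pointing down, gripper open.
Joint ranges: [-2.7, 2.7], [-0.37, 2.16], [-1.27, 1.26], [0.24, 2.4], [-1.31, 4.45], [0.19, 1.91], [-2.76, 2.76]. Speed limits (rad/s): [2.39, 2.39, 3.14, 3.14, 3.14, 3.14, 3.14].

INTERFACE

Orientations are given as a unit quaternion [w, x, y, z].
In Python, from bench import manip, optics gives the robot as it stands (manip), with the cameras (optics).
- The arm moves only by the shell command python3 steer.py, which reads ROWS from standard input. ROWS is a JSON list of rows, 1 to 12 of them, each written [[dx, dy, dz], turn, opening]: dx, dy, dz in mm, then a turn about the tool's z in rad, then the finger opening in mm; each row is the pose to reach, as a shift and turn from the pose commanded when the command began, along the tool's axes at that moment; what a row does not reach only later rows make up. A row lasts 1/8 s, in which the tool goes at most 62.5 mm and 0.188 rad, less where a joint would pass 70% of its speed; a pose out of reach is approached as far as the arm can. The fingers move at their own pace and stop on an object; the grip force is fixed at half the most. Time passes only in rows, so rows that do not move let the fingers close. It prints the time, the measured TCP pose, the force, the opening and the grip force at its end. Input that does not fit is refused with a message, and nothing moves.
- manip.get_obs(): the state, without advancing time (a new reading comes with each control period).
- optics.read_camera(name): name is "scene" or "top"; returns a dict with "img" (400x640x3 uint8, blue, green, red), "intrinsics" (3x3 intrinsics, pixels), "D" ([k1, k2, p1, p2, k3] as OpenCV has them; the pictures are not rectified), "origin" and "orientation" of the camera in the world. Camera axes: x right, y down, z forward; pixel columns grow to the right and rows downward; lengths in mm; the calibration is good to about 2 mm. A picture is of the moment at which its call begins. There is no depth.
- manip.hand_in(): hands the job in; it is judged then, once.
The state is a dict: "t": time; "qpos": joint angles; "qd": joint speeds; "joint_torque": joint torques, N m; "tcp_pos": TCP position; "orientation": TCP orientation; "contact_force": force on the tool from outside, world axes, zero at the start; "ft_torque": the same for the moment, N m; "width": finger opening in mm; "grasp_force": force on a finger pad.
Only numpy, scipy, OpenCV 4.12 (cv2) and the standard library are available. Lean on these libraries where they do the work, as an engineer would, in place of code of your own. Each camera call takes 0.05 s, during which the arm holds its last target. There are 200 camera calls.

## Working session

There is one attempt and no reset: what is moved stays moved. The work goes in short steps, Python scripts to look and compute and a shell command to move; the robot and the scene stay as the last step left them, time stands still between calls to the robot, and variables do not carry over. Pictures are saved under pics/ and viewed, at most 10 in all, crops included, and the job is handed in when it is done.

```bash
ls; mkdir -p pics; python3 - <<'E'
from bench import manip, optics
import cv2
o=manip.get_obs(); print({k:o[k] for k in ('t','tcp_pos','orientation','width','contact_force')})
for n in('scene','top'):
    c=optics.read_camera(n); cv2.imwrite(f'pics/{n}0.png',c['img']); print(n,c['intrinsics'],c['D'],c['origin'],c['orientation'])
E
```

```text
bench.py
pics
steer.py
{'t': 0.0, 'tcp_pos': array([151.0836989 , 631.57607535, 237.8675455 ]), 'orientation': array([-4.80612706e-05,  1.17087921e-01,  9.93121197e-01, -8.39486810e-04]), 'width': 88.15202958096523, 'contact_force': array([ 0.08291916, -0.34825709, -0.49004209])}
scene [[466.56944968   0.         310.10618158]
 [  0.         466.56944968 196.87115949]
 [  0.           0.           1.        ]] [-0.09592129  0.          0.          0.          0.        ] [  94.01877844 -385.86129153 1045.60710861] [-0.32525546  0.89143557 -0.29924025  0.10003391]
top [[427.61152938   0.         314.38484199]
 [  0.         427.61152938 201.392733  ]
 [  0.           0.           1.        ]] [-0.05796024  0.          0.          0.          0.        ] [ 466.39242825  174.97134178 1241.13802339] [ 0.01689556 -0.69839779  0.71547929 -0.00666796]
```

View pics/scene0.png

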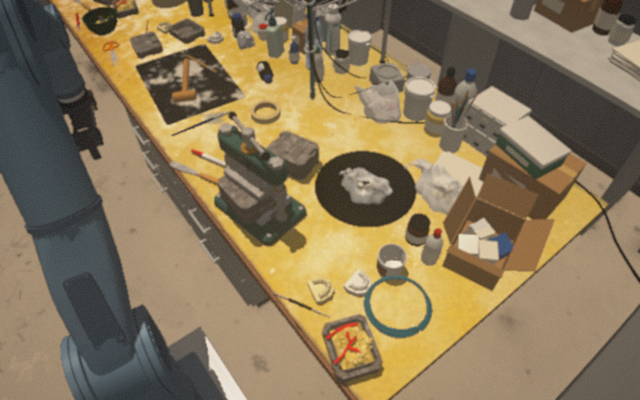

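View pics/top0.png

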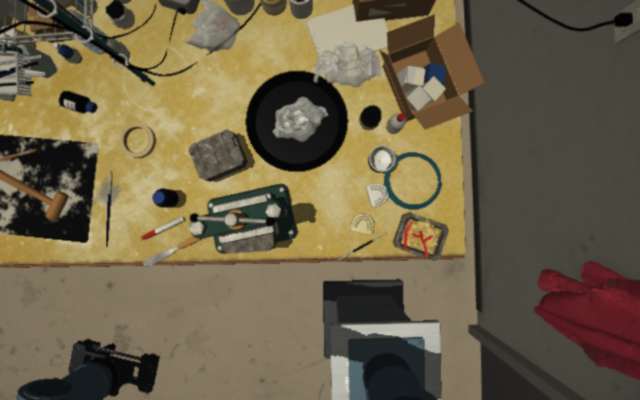

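The scene view shows the press at about (260,185) with the flask jutting out front-left. The top view shows the press at (240,220), the T-bar running roughly from (195,217) to (275,211), and the flask front near (250,240). Next I'll zoom in.

```bash
python3 - <<'E'
import cv2
a=cv2.imread('pics/top0.png')[170:265,180:310]; cv2.imwrite('pics/top0c.png',cv2.resize(a,None,fx=6,fy=6,interpolation=cv2.INTER_CUBIC))
a=cv2.imread('pics/scene0.png')[105:255,195:325]; cv2.imwrite('pics/scene0c.png',cv2.resize(a,None,fx=4,fy=4,interpolation=cv2.INTER_CUBIC))
E
```

```text
(no output)
```

View pics/top0c.png

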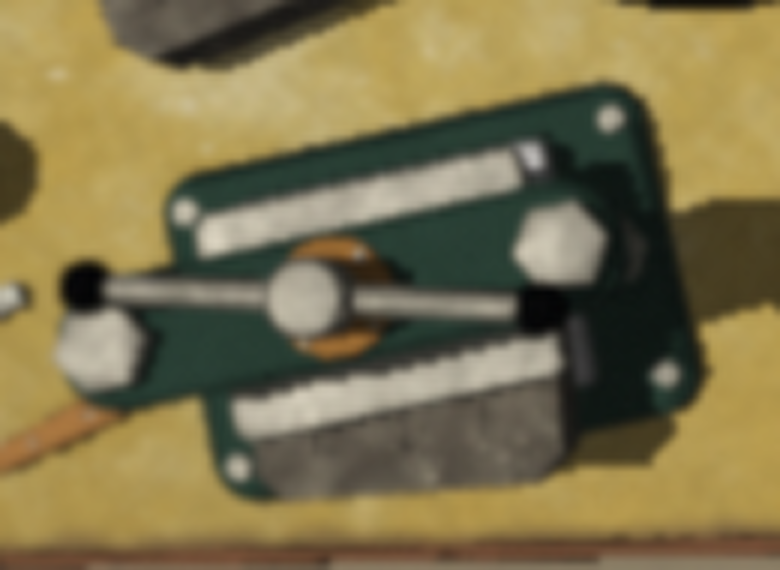

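View pics/scene0c.png

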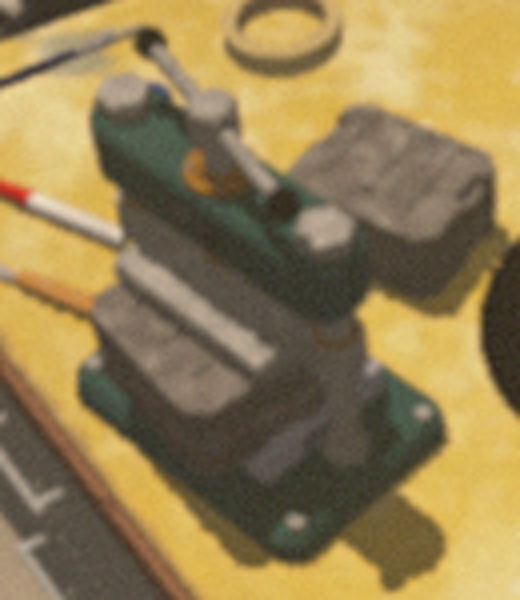

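The top crop (6x, offset 180,170) shows the post nuts at (100,348) and (562,243), and the hub at (305,297). The bar balls are at (85,285) and (542,308), and the platen front edge runs (245,438)–(562,368). The flask front edge runs (280,497)–(548,478), so the flask is yawed relative to the press. The scene crop agrees with this.

```bash
cat > h.py <<'E'
import numpy as np, cv2
from scipy.spatial.transform import Rotation as R
from bench import manip, optics
def cam(n):
    c=optics.read_camera(n); q=c['orientation']; return c,np.array(c['intrinsics']),np.array(c['D']),np.array(c['origin']),R.from_quat([q[1],q[2],q[3],q[0]]).as_matrix()
def toplane(C,uv,z):
    _,K,D,o,M=C; p=cv2.undistortPoints(np.array(uv,float).reshape(-1,1,2),K,D).reshape(-1,2)
    d=np.c_[p,np.ones(len(p))]@M.T; return o+d*((z-o[2])/d[:,2])[:,None]
def proj(C,P):
    _,K,D,o,M=C; P=(np.array(P,float)-o)@M; return cv2.projectPoints(P.reshape(-1,1,3),np.zeros(3),np.zeros(3),K,D)[0].reshape(-1,2)
def frame(seat,yaw):
    c,s=np.cos(yaw),np.sin(yaw); return lambda x,y,z:np.array([seat[0]+c*x-s*y,seat[1]+s*x+c*y,z])
E
cat > m.py <<'E'
from h import *
T=cam('top')
f=lambda L:[(180+(x+.5)/6-.5,170+(y+.5)/6-.5) for x,y in L]
np.set_printoptions(precision=1,suppress=True)
n=toplane(T,f([(100,348),(562,243)]),253)[:,:2]; print('nuts',n,np.linalg.norm(n[0]-n[1]))
seat=n.mean(0); d=n[0]-n[1]; print('seat',seat,'yaw',np.arctan2(d[1],d[0])-np.pi/2)
b=toplane(T,f([(85,285),(542,308)]),283)[:,:2]; print('balls',b,np.linalg.norm(b[0]-b[1]),b.mean(0))
print('hub',toplane(T,f([(305,297)]),295))
bo=toplane(T,f([(185,210),(610,117),(665,375),(238,467)]),18); print('bolts',bo,bo.mean(0))
print('platen front',toplane(T,f([(240,438),(565,368)]),148+ 59))
print('platen front',toplane(T,f([(240,438),(565,368)]),127+10+14))
fl=toplane(T,f([(280,497),(548,478),(565,455),(566,390),(262,478)]),127)[:,:2]; print('flask',fl)
d=fl[0]-fl[1]; print('flaskyaw',np.arctan2(d[1],d[0])-np.pi/2)
E
python3 m.py
```

```text
nuts [[445.2 465.3]
 [481.7 284.6]] 184.37354929280067
seat [463.5 374.9] yaw 0.1991435086924367
balls [[469.7 461.8]
 [457.1 289.3]] 173.02762499201185 [463.4 375.5]
hub [[463.3 375.8 295. ]]
bolts [[505.5 492.   18. ]
 [545.  286.4  18. ]
 [421.3 262.8  18. ]
 [381.8 468.5  18. ]] [463.4 377.4  18. ]
platen front [[406.6 422.1 207. ]
 [432.  289.5 207. ]]
platen front [[403.4 435.5 151. ]
 [430.1 295.7 151. ]]
flask [[376.  424.1]
 [381.8 306.8]
 [391.6 299.2]
 [419.8 298.2]
 [384.4 431.9]]
flaskyaw 0.049670533674739836
```

```bash
cat > go.py <<'E'
# usage: go.py px py z toolY_angle_rel_to_press_y : target in press frame -> shift in tool axes
import sys; from h import *
SEAT=np.array([463.5,375.3]); YAW=.192
def state():
    o=manip.get_obs(); q=o['orientation']; return o,np.array(o['tcp_pos']),R.from_quat([q[1],q[2],q[3],q[0]]).as_matrix()
def inpress(p):
    d=np.array(p[:2])-SEAT; c,s=np.cos(YAW),np.sin(YAW); return np.array([c*d[0]+s*d[1],-s*d[0]+c*d[1]])
if __name__=='__main__':
    np.set_printoptions(precision=2,suppress=True)
    o,p,M=state(); a=[float(v) for v in sys.argv[1:]]
    w=frame(SEAT,YAW)(*a[:3]); ty=np.arctan2(M[1,1],M[0,1]); tt=YAW+np.pi/2+a[3]
    turn=-(tt-ty); turn=(turn+np.pi)%(2*np.pi)-np.pi
    print('t',o['t'],'now press',inpress(p),p[2],'toolY rel',ty-YAW-np.pi/2,'q7',o['qpos'][6],'F',o['contact_force'])
    print('shift',M.T@(w-p),'turn',turn)
E
python3 go.py -122 0 238 0; python3 go.py -122 0 97 0
echo '[[[-36, -32, 0], -0.06, 88], [[-72, -65, 0], -0.12, 88], [[-108, -97, 0], -0.18, 88], [[-144, -130, 0], -0.25, 88], [[-180, -162, 0], -0.32, 88], [[-216, -195, 0], -0.38, 88], [[-252, -227, 0], -0.427, 88], [[-252, -227, 0], -0.427, 88], [[-252, -227, 0], -0.427, 88]]' | python3 steer.py; python3 go.py -122 0 97 0
```

```text
t: 1.27
tcp_pos: [343.0, 353.4, 238.7]
orientation: [-0.0, -0.096, 0.995, 0.0]
contact_force: [0.2, 0.8, -0.5]
width: 87.8
grasp_force: 0.0
t 1.275 now press [-122.45    1.48] 238.71567341200358 toolY rel 0.00024273298785493225 q7 0.8706052834908785 F [ 0.2   0.77 -0.51]
shift [ -0.49  -1.56 141.71] turn 0.00024273298785493225
```

```bash
echo '[[[0, -1.5, 45], 0, 88], [[0, -1.5, 90], 0, 88], [[0, -1.5, 130], 0, 88], [[0, -1.5, 142], 0, 88], [[0, -1.5, 142], 0, 88], [[-5, -1.5, 142], 0, 88], [[-10, -1.5, 142], 0, 88], [[-15, -1.5, 142], 0, 88], [[-20, -1.5, 142], 0, 88]]' | python3 steer.py; python3 go.py -65 0 97 0; python3 - <<'E'
from h import *
for n in('top','scene'):
    cv2.imwrite(f'pics/{n}1.png',cam(n)[0]['img'])
a=cv2.imread('pics/top1.png')[170:265,180:310]; b=cv2.imread('pics/scene1.png')[110:240,195:295]
f=lambda a:cv2.resize(a,None,fx=4,fy=4,interpolation=cv2.INTER_CUBIC)[:380,:400]
cv2.imwrite('pics/c1.png',np.hstack([cv2.resize(b,(400,520),interpolation=cv2.INTER_CUBIC)[:,:],np.vstack([cv2.resize(a,(400,292),interpolation=cv2.INTER_CUBIC),np.zeros((228,400,3),np.uint8)])]))
E
```

```text
t: 2.4
tcp_pos: [362.0, 353.7, 96.7]
orientation: [-0.002, -0.095, 0.995, -0.001]
contact_force: [-5.8, -3.8, 4.7]
width: 87.7
grasp_force: 3.3
t 2.4 now press [-103.77   -1.79] 96.69726332344786 toolY rel -0.0008010336142818542 q7 0.8960247522678991 F [-5.76 -3.77  4.7 ]
shift [-38.77   1.82  -0.46] turn -0.0008010336142820762
```

View pics/c1.png

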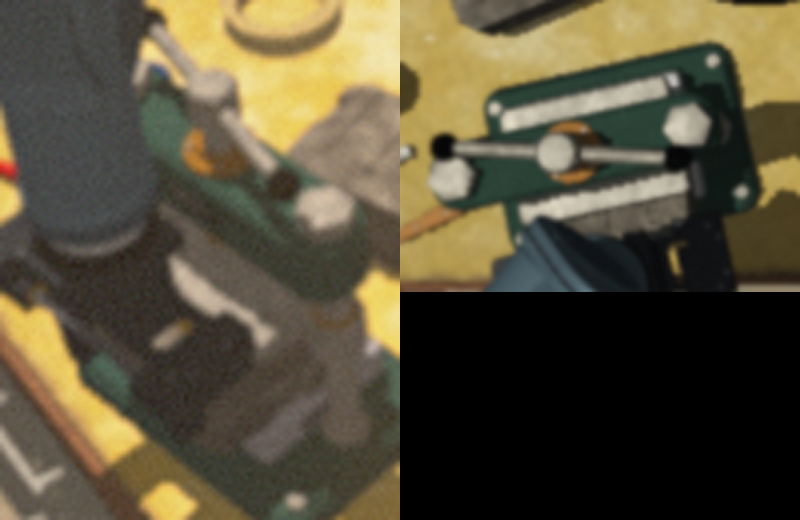

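The right finger is touching the flask at the expected place, with the gripper's body above it and clear of the platen. I'll keep pushing.

```bash
echo '[[[-3, 0, 0], 0, 88], [[-6, 0, 0], 0, 88], [[-9, 0, 0], 0, 88], [[-12, 0, 0], 0, 88], [[-15, 0, 0], 0, 88], [[-18, 0, 0], 0, 88], [[-21, 0, 0], 0, 88], [[-24, 0, 0], 0, 88]]' | python3 steer.py; python3 go.py -65 0 97 0
```

```text
t: 3.5
tcp_pos: [386.7, 359.8, 96.6]
orientation: [-0.0, -0.096, 0.995, -0.0]
contact_force: [-3.3, -0.9, -1.9]
width: 88.3
grasp_force: 1.8
t 3.5 now press [-78.33  -0.56] 96.5529662912146 toolY rel 0.0007548904249248256 q7 0.926168966557755 F [-3.28 -0.88 -1.93]
shift [-13.33   0.55  -0.46] turn 0.0007548904249246036
```

```bash
echo '[[[-2, 0, 0], 0, 88], [[-4, 0, 0], 0, 88], [[-6, 0, 0], 0, 88], [[-8, 0, 0], 0, 88], [[-10, 0, 0], 0, 88]]' | python3 steer.py; python3 go.py -65 0 97 0;python3 - <<'E'
from h import *
cv2.imwrite('pics/top2.png',cam('top')[0]['img'])
a=cv2.imread('pics/top2.png')[170:265,180:310];cv2.imwrite('pics/top2c.png',cv2.resize(a,None,fx=6,fy=6,interpolation=cv2.INTER_CUBIC))
E
```

```text
t: 4.12
tcp_pos: [396.9, 361.7, 96.7]
orientation: [0.0, -0.096, 0.995, 0.0]
contact_force: [-2.6, -0.8, -1.7]
width: 87.9
grasp_force: 1.7
t 4.125 now press [-67.96  -0.64] 96.74165211001917 toolY rel 0.0002865459000152004 q7 0.9376500191220835 F [-2.57 -0.83 -1.7 ]
shift [-2.96  0.64 -0.26] turn 0.00028654590001497837
```

View pics/top2c.png

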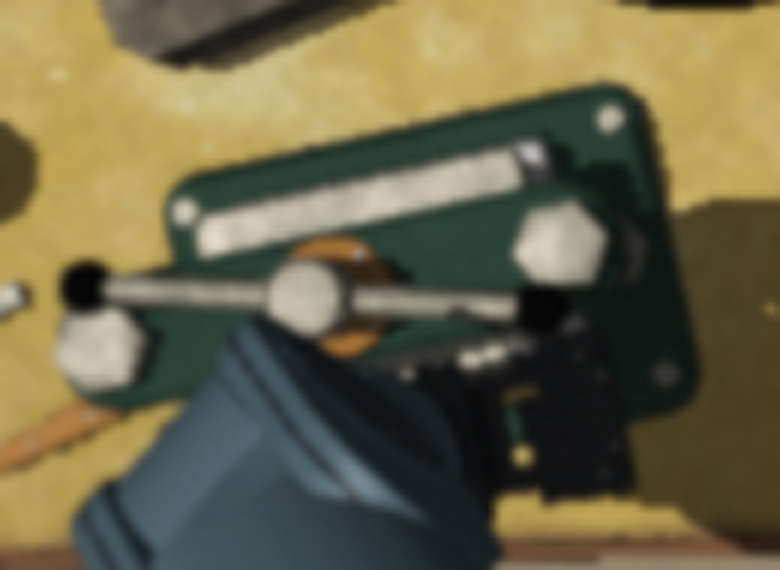

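```bash
echo '[[[-1, 0, 0], 0, 88], [[-2, 0, 0], 0, 88], [[-2.6, 0, 0], 0, 88], [[-2.6, 0, 0], 0, 88]]' | python3 steer.py; python3 go.py -65 0 97 0
```

```text
t: 4.68
tcp_pos: [399.5, 362.1, 96.7]
orientation: [0.0, -0.096, 0.995, 0.0]
contact_force: [-2.9, -0.4, -2.4]
width: 88.1
grasp_force: 1.6
t 4.675 now press [-65.38  -0.71] 96.74119463893133 toolY rel 0.00020424873451307946 q7 0.9404736427139746 F [-2.93 -0.37 -2.41]
shift [-0.38  0.71 -0.26] turn 0.00020424873451307946
```

Now I'll back off and rise so I can check the flask's pose.

```bash
echo '[[[15, 0, 0], 0, 88], [[60, 0, 0], 0, 88], [[100, 0, 0], 0, 88], [[120, 40, -50], 0, 88], [[120, 100, -100], 0, 88], [[120, 160, -150], 0, 88], [[120, 210, -190], 0, 88], [[120, 210, -190], 0, 88]]' | python3 steer.py; python3 go.py -65 0 97 0; python3 - <<'E'
from h import *
for n in('top','scene'): cv2.imwrite(f'pics/{n}3.png',cam(n)[0]['img'])
f=lambda a,k:cv2.resize(a,None,fx=k,fy=k,interpolation=cv2.INTER_CUBIC)
a=f(cv2.imread('pics/top3.png')[200:265,200:300],8);cv2.imwrite('pics/top3c.png',a)
b=f(cv2.imread('pics/scene3.png')[135:235,205:315],6);cv2.imwrite('pics/scene3c.png',b)
E
```

```text
t: 5.68
tcp_pos: [240.4, 548.5, 289.7]
orientation: [0.001, -0.097, 0.995, 0.003]
contact_force: [0.6, -0.4, -0.9]
width: 87.8
grasp_force: 0.0
t 5.675 now press [-185.93  212.59] 289.7003060021034 toolY rel 0.0018848870452776723 q7 0.5215967599670412 F [ 0.59 -0.37 -0.91]
shift [-119.97 -213.77  191.99] turn 0.0018848870452776723
```

View pics/top3c.png

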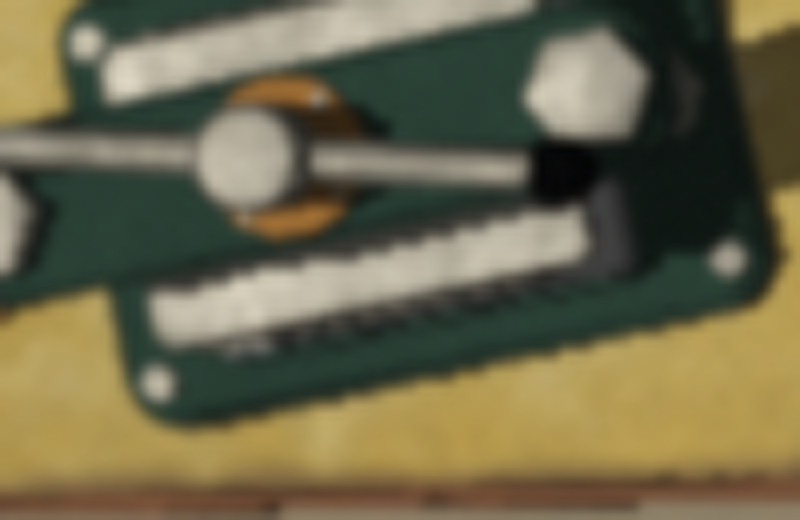

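View pics/scene3c.png

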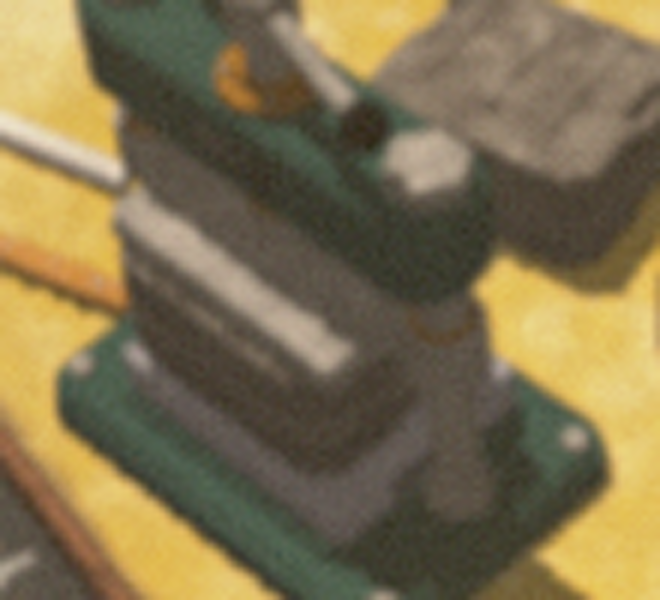

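The top crop shows the platen front edge with only a sliver of flask in front of it, parallel to it. In the scene crop the flask stands square, with its front-right bottom corner at about (318,470) and the packing plate's corner at (340,535). I'll overlay the predicted outlines to check it.

```bash
python3 - <<'E'
from go import *
T=cam('scene'); img=cv2.imread('pics/scene3.png'); k=7; u0,v0,u1,v1=210,158,300,238
im=cv2.resize(img[v0:v1,u0:u1],None,fx=k,fy=k,interpolation=cv2.INTER_CUBIC)
im=cv2.convertScaleAbs(im,alpha=1.5,beta=10)
F=frame(SEAT,YAW)
def L(a,b,c):
    p=(proj(T,[F(*a),F(*b)])-[u0,v0]+.5)*k-.5; print(a,b,p.round().tolist()); p=np.round(p).astype(int); cv2.line(im,tuple(map(int,p[0])),tuple(map(int,p[1])),c,1)
def box(hx,hy,z0,z1,c):
    for z in(z0,z1): L((-hx,hy,z),(-hx,-hy,z),c);L((-hx,-hy,z),(hx,-hy,z),c)
    L((-hx,-hy,z0),(-hx,-hy,z1),c);L((-hx,hy,z0),(-hx,hy,z1),c)
box(56,69.5,59,127,(0,0,255)); L((-58,73,59),(-58,-73,59),(255,255,0));L((-58,-73,59),(58,-73,59),(255,255,0)); 
box(51,73,136,150,(0,255,0))
cv2.imwrite('pics/ov3.png',im)
E
```

```text
(-56, 69.5, 59) (-56, -69.5, 59) [[119.0, 253.0], [361.0, 439.0]]
(-56, -69.5, 59) (56, -69.5, 59) [[361.0, 439.0], [565.0, 269.0]]
(-56, 69.5, 127) (-56, -69.5, 127) [[92.0, 138.0], [343.0, 326.0]]
(-56, -69.5, 127) (56, -69.5, 127) [[343.0, 326.0], [557.0, 153.0]]
(-56, -69.5, 59) (-56, -69.5, 127) [[361.0, 439.0], [343.0, 326.0]]
(-56, 69.5, 59) (-56, 69.5, 127) [[119.0, 253.0], [92.0, 138.0]]
(-58, 73, 59) (-58, -73, 59) [[110.0, 251.0], [364.0, 447.0]]
(-58, -73, 59) (58, -73, 59) [[364.0, 447.0], [575.0, 270.0]]
(-51, 73, 136) (-51, -73, 136) [[92.0, 111.0], [357.0, 307.0]]
(-51, -73, 136) (51, -73, 136) [[357.0, 307.0], [553.0, 149.0]]
(-51, 73, 150) (-51, -73, 150) [[86.0, 86.0], [353.0, 282.0]]
(-51, -73, 150) (51, -73, 150) [[353.0, 282.0], [551.0, 124.0]]
(-51, -73, 136) (-51, -73, 150) [[357.0, 307.0], [353.0, 282.0]]
(-51, 73, 136) (-51, 73, 150) [[92.0, 111.0], [86.0, 86.0]]
```

View pics/ov3.png

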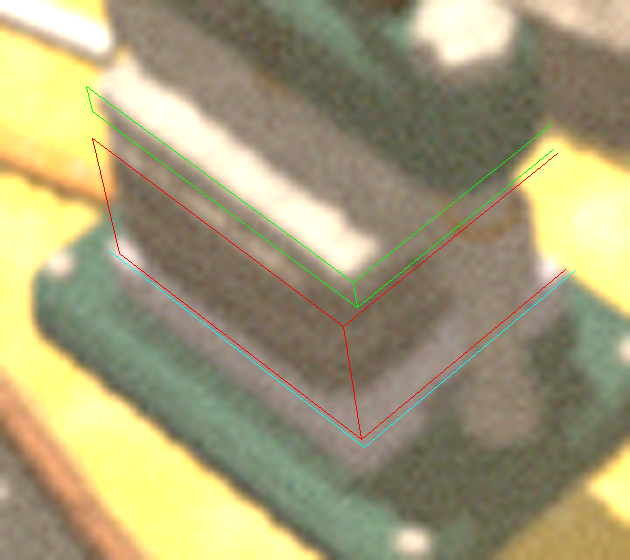

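Top and platen edges agree with the prediction. The flask's front edge seems a few mm deeper than predicted, so I'll measure profiles numerically.

```bash
python3 - <<'E'
from go import *
F=frame(SEAT,YAW)
def prof(n,img,xs,ys,z):
    C=cam(n); im=cv2.imread(img).astype(np.float32); out=[]
    for x in xs:
        p=proj(C,[F(x,y,z) for y in ys]).astype(np.float32); out.append(cv2.remap(im,p[:,0].reshape(1,-1),p[:,1].reshape(1,-1),cv2.INTER_LINEAR)[0].mean(0))
    return np.array(out).round().astype(int)
xs=list(range(-84,-36,3))
print('x',xs)
for n,i,z in(('top','pics/top3.png',127),('top','pics/top3.png',150),('scene','pics/scene3.png',127),('scene','pics/scene3.png',59),('scene','pics/scene3.png',150)):
    for ys in (np.linspace(-50,-20,12),np.linspace(20,50,12)):
        print(n,z,ys[0],[tuple(map(int,v)) for v in prof(n,i,xs,ys,z)])
# landmarks in scene
C=cam('scene'); print((proj(C,[[421.3,262.8,18],[381.8,468.5,18],[545,286.4,18],[481.7,284.6,253]])-[210,158]+.5)*7)
E
```

```text
x [-84, -81, -78, -75, -72, -69, -66, -63, -60, -57, -54, -51, -48, -45, -42, -39]
top 127 -50.0 [(92, 160, 183), (86, 149, 170), (63, 104, 114), (46, 63, 55), (45, 55, 37), (50, 61, 40), (53, 63, 41), (50, 60, 40), (44, 52, 36), (44, 48, 42), (53, 57, 58), (78, 87, 91), (136, 151, 156), (164, 181, 187), (166, 184, 190), (164, 181, 188)]
top 127 20.0 [(90, 158, 182), (84, 145, 166), (60, 100, 110), (42, 57, 51), (42, 50, 34), (48, 58, 38), (51, 61, 40), (49, 58, 38), (47, 55, 39), (56, 61, 54), (64, 70, 71), (86, 96, 100), (140, 156, 162), (169, 188, 194), (175, 194, 200), (177, 196, 203)]
top 150 -50.0 [(91, 160, 183), (87, 154, 176), (69, 119, 134), (49, 71, 68), (44, 54, 38), (49, 59, 39), (53, 63, 41), (51, 61, 40), (45, 53, 37), (44, 49, 41), (52, 57, 57), (74, 83, 86), (131, 146, 151), (163, 180, 186), (167, 185, 191), (164, 182, 188)]
top 150 20.0 [(87, 156, 181), (84, 150, 174), (66, 114, 130), (44, 65, 63), (40, 49, 35), (47, 57, 37), (51, 61, 40), (50, 60, 39), (48, 56, 40), (56, 62, 54), (68, 74, 75), (84, 94, 98), (137, 152, 159), (169, 187, 194), (176, 194, 201), (178, 1
[... 933 characters left out ...]
, 62, 70), (49, 61, 70), (50, 63, 72), (53, 64, 74)]
scene 150 -50.0 [(51, 63, 72), (54, 66, 75), (55, 66, 76), (53, 64, 74), (54, 66, 76), (59, 73, 83), (73, 86, 98), (79, 93, 106), (71, 85, 97), (69, 81, 90), (77, 90, 100), (105, 120, 132), (132, 151, 166), (146, 166, 184), (146, 167, 185), (144, 164, 182)]
scene 150 20.0 [(67, 120, 168), (74, 128, 178), (73, 127, 173), (69, 122, 160), (66, 117, 144), (66, 109, 132), (76, 108, 128), (79, 103, 119), (72, 89, 101), (70, 82, 92), (81, 94, 105), (107, 123, 136), (133, 152, 169), (146, 167, 185), (150, 171, 190), (151, 172, 190)]
[[418.60937573 559.83826194]
 [ 63.40065318 280.51270964]
 [643.17100006 366.85648111]
 [473.66171602  29.7594221 ]]
```

```bash
python3 - <<'E'
from go import *
F=frame(SEAT,YAW)
def P(n,img,xs,ys,z):
    C=cam(n); im=cv2.imread(img).astype(np.float32); o=[]
    for y in ys:
        p=proj(C,[F(x,y,z) for x in xs]).astype(np.float32); v=cv2.remap(im,p[:,0].reshape(1,-1),p[:,1].reshape(1,-1),cv2.INTER_LINEAR)[0].mean(0); o.append((int(y),int(v[2]-v[1]),int(v.sum()/3)))
    return o
print('(y, r-g, grey)')
R1=range(-82,-40,3);L1=range(42,84,3)
for r in(R1,L1): print('top sliver',P('top','pics/top3.png',[-56,-55,-54],r,127))
for r in(R1,L1): print('top platen',P('top','pics/top3.png',[-46,-44],r,150))
print('scene right bottom',P('scene','pics/scene3.png',np.linspace(-40,-20,8),range(-90,-50,3),59))
for r in(R1,L1): print('scene front face z95',P('scene','pics/scene3.png',[-56],r,95))
for r in(R1,L1): print('scene front face z65',P('scene','pics/scene3.png',[-54],r,70))
E
```

```text
(y, r-g, grey)
top sliver [(-82, -5, 29), (-79, -1, 42), (-76, -1, 51), (-73, -1, 55), (-70, -2, 58), (-67, -2, 58), (-64, -2, 57), (-61, -2, 55), (-58, -2, 52), (-55, -2, 50), (-52, -2, 46), (-49, -1, 45), (-46, -2, 49), (-43, -1, 55)]
top sliver [(42, 0, 84), (45, 0, 96), (48, 0, 91), (51, 0, 89), (54, -2, 85), (57, -7, 71), (60, -11, 59), (63, -14, 55), (66, -19, 53), (69, -19, 53), (72, -17, 56), (75, -10, 73), (78, -4, 103), (81, -4, 112)]
top platen [(-82, 0, 47), (-79, 0, 60), (-76, 0, 62), (-73, 1, 65), (-70, 4, 106), (-67, 5, 152), (-64, 6, 171), (-61, 5, 174), (-58, 5, 171), (-55, 5, 169), (-52, 6, 173), (-49, 6, 178), (-46, 6, 179), (-43, 6, 177)]
top platen [(42, 7, 186), (45, 6, 179), (48, 6, 182), (51, 6, 182), (54, 7, 176), (57, 7, 172), (60, 6, 169), (63, 5, 163), (66, 4, 153), (69, 0, 128), (72, -9, 85), (75, -19, 57), (78, -20, 51), (81, -12, 58)]
scene right bottom [(-90, 2, 62), (-87, 2, 63), (-84, 3, 66), (-81, 7, 71), (-78, 7, 74), (-75, 7, 79), (-72, 8, 85), (-69, 8, 89), (-66, 8, 90), (-63, 8, 90), (-60, 8, 88), (-57, 9, 83), (-54, 8, 73), (-51, 8, 64)]
scene 
[... 169 characters left out ...]
 66), (-49, 8, 63), (-46, 7, 63), (-43, 9, 63)]
scene front face z95 [(42, 8, 64), (45, 10, 66), (48, 8, 68), (51, 8, 65), (54, 8, 69), (57, 6, 72), (60, 6, 78), (63, 14, 81), (66, 30, 88), (69, 44, 105), (72, 51, 123), (75, 58, 127), (78, 60, 132), (81, 60, 135)]
scene front face z65 [(-82, 8, 89), (-79, 9, 89), (-76, 10, 91), (-73, 10, 92), (-70, 8, 89), (-67, 8, 89), (-64, 8, 88), (-61, 10, 86), (-58, 7, 84), (-55, 6, 79), (-52, 7, 72), (-49, 8, 68), (-46, 8, 69), (-43, 9, 63)]
scene front face z65 [(42, 11, 60), (45, 8, 66), (48, 7, 67), (51, 10, 68), (54, 9, 75), (57, 6, 86), (60, 8, 92), (63, 11, 96), (66, 1, 100), (69, -5, 94), (72, -13, 87), (75, -14, 84), (78, -5, 89), (81, 9, 102)]
```

```bash
cat > q.py <<'E'
from go import *
CT,CS=cam('top'),cam('scene')
def prof(C,im,pts):
    p=proj(C,pts).astype(np.float32); v=cv2.remap(im,p[:,0].reshape(1,-1),p[:,1].reshape(1,-1),cv2.INTER_LINEAR)[0].mean(0); return '%d/%d'%(v.sum()/3,v[2]-v[1])
def rep(name,k,c,yaw):
    F=frame(c,yaw); t=cv2.imread(f'pics/top{k}.png').astype(np.float32); s=cv2.imread(f'pics/scene{k}.png').astype(np.float32)
    xs=range(-68,-40,2); print(name,'grey/r-g')
    if k==0:
        for ys in(np.linspace(-45,-15,9),np.linspace(15,45,9)): print(' top front x',xs[0],[prof(CT,t,[F(x,y,127) for y in ys]) for x in xs])
        for sg in(-1,1): r=range(60,80,2); print(' top side',sg,60,[prof(CT,t,[F(x,sg*y,127) for x in(-42,-38,-34)]) for y in r])
    for z in(127,59):
        for ys in(np.linspace(-45,-15,9),np.linspace(15,45,9)): print(' scene front z',z,xs[0],[prof(CS,s,[F(x,y,z) for y in ys]) for x in xs])
    r=range(-80,-44,2); print(' scene right bottom',r[0],[prof(CS,s,[F(x,y,59) for x in np.linspace(-40,-20,8)]) for y in r])
    for z in (70,95):
      r=range(44,80,2); print(' scene left end z',z,r[0],[prof(CS,s,[F(-54,y,z)]) for y in r])
if __name__=='__main__':
    fy=.0497; c=np.array([378.7,366.5])+56*np.array([np.cos(fy),np.sin(fy)]); print(c,inpress(c))
    rep('start',0,c,fy); rep('now',3,SEAT,YAW)
E
python3 q.py
```

```text
[434.63085172 369.28205435] [-29.48702438  -0.39847946]
start grey/r-g
 top front x -68 ['132/27', '133/27', '133/26', '131/25', '122/23', '107/17', '95/11', '87/8', '85/7', '85/7', '86/7', '87/7', '87/7', '87/7']
 top front x -68 ['132/24', '136/24', '137/23', '135/23', '127/20', '112/16', '99/11', '91/8', '87/7', '86/6', '85/6', '85/7', '85/7', '85/7']
 top side -1 60 ['87/6', '87/6', '83/6', '66/4', '45/3', '31/2', '27/1', '30/1', '35/1', '38/2']
 top side 1 60 ['84/6', '83/6', '81/5', '77/2', '74/-2', '84/-3', '103/-2', '119/-1', '124/-2', '112/-4']
 scene front z 127 -68 ['64/9', '63/8', '63/8', '70/9', '83/12', '99/14', '112/15', '118/16', '119/16', '120/17', '120/17', '121/16', '121/17', '119/17']
 scene front z 127 -68 ['98/21', '83/17', '72/14', '70/11', '80/11', '97/13', '111/14', '118/15', '117/16', '114/16', '114/15', '114/16', '114/16', '113/15']
 scene front z 59 -68 ['55/1', '55/0', '54/0', '52/0', '55/1', '57/4', '57/6', '57/8', '59/10', '60/8', '62/8', '62/9', '62/8', '61/8']
 scene front z 59 -68 ['68/-9', '69/-8', '69/-9', '69/-8', '67/-6', '64/-3', '60/2', '58/6',
[... 1003 characters left out ...]
8', '61/8', '60/8', '60/9']
 scene front z 59 -68 ['76/2', '81/7', '86/9', '87/8', '90/9', '91/8', '89/8', '84/8', '74/8', '66/8', '61/8', '58/8', '59/9', '61/9']
 scene right bottom -80 ['72/7', '74/7', '77/7', '81/8', '85/8', '88/8', '90/8', '90/8', '90/8', '89/7', '88/8', '85/9', '80/9', '73/8', '66/8', '62/8', '60/9', '58/8']
 scene left end z 70 44 ['64/10', '67/5', '67/7', '68/9', '71/10', '75/9', '82/7', '89/6', '92/8', '96/11', '98/8', '100/1', '97/-4', '92/-7', '87/-13', '84/-15', '84/-13', '89/-5']
 scene left end z 95 44 ['65/8', '66/8', '67/8', '66/10', '66/10', '68/10', '69/10', '69/8', '71/8', '72/10', '77/17', '87/26', '99/38', '111/50', '121/54', '133/57', '135/60', '138/63']
```

```bash
python3 - <<'E'
from q import *
k=6;u0,v0=212,150
def panel(n,c,yaw):
    im=cv2.resize(cv2.imread(f'pics/scene{n}.png')[v0:v0+98,u0:u0+66],None,fx=k,fy=k,interpolation=cv2.INTER_CUBIC)
    im=np.clip(255*(im/255.)**.6,0,255).astype(np.uint8)
    def d(F,pts,col):
        for P in pts:
            p=(proj(CS,[F(*P)])[0]-[u0,v0]+.5)*k-.5; cv2.circle(im,(int(round(p[0])),int(round(p[1]))),2,col,-1)
    G=frame(c,yaw); H=frame(SEAT,YAW)
    d(G,[(-56,y,z) for y in(-69.5,0,69.5) for z in(59,127)]+[(0,-69.5,59),(0,-69.5,127)],(0,0,255))
    d(H,[(-58,y,z) for y in(-73,-35,0,35,73) for z in(59,20)]+[(0,-73,59),(0,-73,20),(58,-73,59)],(255,255,0))
    d(H,[(-51,y,z) for y in(-73,0,73) for z in(136,150)],(0,255,0)); return im
fy=.0497; c=np.array([376.7,366.5])+56*np.array([np.cos(fy),np.sin(fy)])
cv2.imwrite('pics/cmp.png',np.hstack([panel(0,c,fy),panel(3,SEAT,YAW)]))
E
```

```text
(no output)
```

View pics/cmp.png

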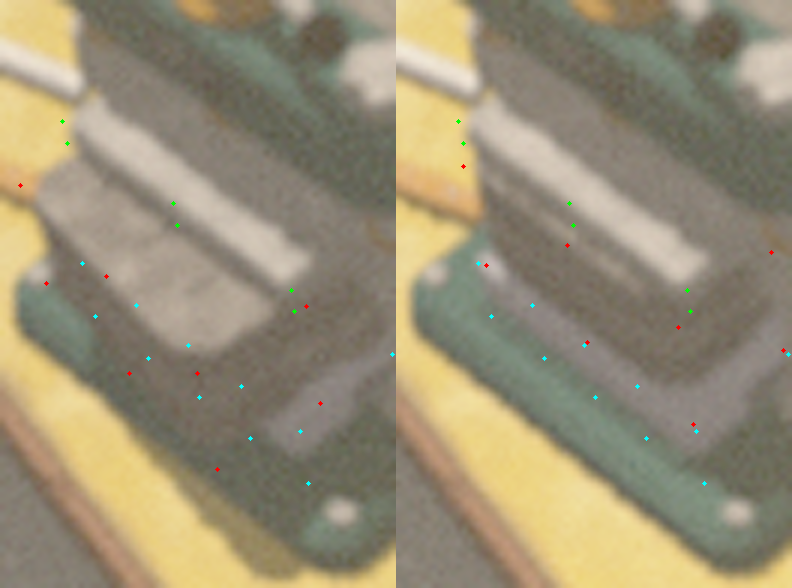

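The comparison shows both panels with the same outline. The flask has a bevelled underside and its top front edge is at about press x = -56 to -57, parallel to the platen, so it is seated square. Next is the T-bar: shut the fingers, turn, and come in before the bar's left end.

```bash
cat > bar.py <<'E'
# bar.py phi s [r z]: shift to put the shut fingers s mm behind the bar's centre line at bar angle phi (rel. press y)
import sys,subprocess; from math import sin,cos,pi
a=[float(v) for v in sys.argv[1:]]; phi,s=a[:2]; r=a[2] if len(a)>2 else 66; z=a[3] if len(a)>3 else 263
x=-r*sin(phi)-s*cos(phi); y=r*cos(phi)-s*sin(phi)
print('target',round(x,1),round(y,1)); print(subprocess.run(['python3','go.py',str(x),str(y),str(z),str(phi+pi/2)],capture_output=True,text=True).stdout)
E
python3 bar.py -0.263 48
```

```text
target -29.2 76.2
t 7.025 now press [-185.53  209.27] 286.72218368990485 toolY rel 0.00020876922996793112 q7 0.5235068213786859 F [-0.89  1.21  0.84]
shift [-156.31 -133.1    23.73] turn -1.307587557564929
```

```bash
echo '[[[0, 0, 0], -0.17, 0], [[-20, -17, 0], -0.34, 0], [[-45, -38, 0], -0.51, 0], [[-70, -60, 0], -0.68, 0], [[-95, -81, 0], -0.85, 0], [[-120, -102, 8], -1.02, 0], [[-140, -119, 16], -1.19, 0], [[-156, -133, 24], -1.308, 0], [[-156, -133, 24], -1.308, 0], [[-156, -133, 24], -1.308, 0]]' | python3 steer.py; python3 bar.py -0.263 29
```

```text
t: 8.28
tcp_pos: [419.0, 445.5, 263.0]
orientation: [0.0, -0.681, 0.732, 0.0]
contact_force: [-0.3, 0.3, -0.0]
width: 0.4
grasp_force: 0.0
target -10.8 71.3
t 8.275 now press [-30.34  77.38] 263.0423102250322 toolY rel 1.3069487760343015 q7 2.095388860800954 F [-0.33  0.31 -0.04]
shift [  0.81 -20.41   0.03] turn -0.0008475507605951726
```

```bash
echo '[[[0, -8, 0], 0, 0], [[0, -14, 0], 0, 0], [[0, -18, 0], 0, 0], [[0, -20, 0], 0, 0], [[1, -22, 0], 0, 0], [[1, -24, 0], 0, 0], [[1, -26, 0], 0, 0], [[1, -26, 0], 0, 0]]' | python3 steer.py; python3 bar.py -0.263 25.5
```

```text
t: 9.28
tcp_pos: [444.6, 441.9, 262.6]
orientation: [-0.001, -0.682, 0.731, 0.0]
contact_force: [-5.1, -1.2, 1.4]
width: 0.7
grasp_force: 2.6
target -7.5 70.4
t 9.275 now press [-5.9  68.94] 262.6209293141077 toolY rel 1.308994603117652 q7 2.1347969919341474 F [-5.09 -1.18  1.37]
shift [-0.96  1.88 -0.38] turn 0.001198276322755376
```

```bash
cat > arc.py <<'E'
# rows (tool axes) of a rigid clockwise turn about the screw axis from the present pose
import sys; from go import *
o,p,M=state(); c=np.r_[SEAT,p[2]]
for d in map(float,sys.argv[1:]):
    v=R.from_rotvec([0,0,-d]).apply(p-c)-(p-c); print(d,(M.T@v).round(1),'turn',d)
u=p[:2]-SEAT; f=o['contact_force']; print('t',o['t'],'r',np.hypot(*u).round(1),'ang',np.round(np.arctan2(u[1],u[0])-YAW-np.pi/2,3),'torque about axis',np.round(-(u[0]*f[1]-u[1]*f[0])/1000,2),'F',np.round(f,1))
E
python3 arc.py .1 .2 .3 .4 .5 .6 .7 .8 .9 1.0 1.1 1.2
```

```text
0.1 [-2.  -6.6 -0. ] turn 0.1
0.2 [ -3.4 -13.4  -0. ] turn 0.2
0.3 [ -4.1 -20.3  -0. ] turn 0.3
0.4 [ -4.  -27.2  -0.1] turn 0.4
0.5 [ -3.3 -34.1  -0.1] turn 0.5
0.6 [ -1.9 -40.9  -0.1] turn 0.6
0.7 [  0.1 -47.5  -0.1] turn 0.7
0.8 [  2.8 -53.8  -0.1] turn 0.8
0.9 [  6.2 -59.9  -0.1] turn 0.9
1.0 [ 10.1 -65.6  -0.1] turn 1.0
1.1 [ 14.6 -70.9  -0.1] turn 1.1
1.2 [ 19.6 -75.7  -0.1] turn 1.2
t 9.275 r 69.2 ang 0.085 torque about axis -0.36 F [-5.1 -1.2  1.4]
```

```bash
echo '[[[-2, -7, 0], 0.1, 0], [[-3.4, -14, 0], 0.2, 0], [[-4.1, -21, 0], 0.3, 0], [[-4, -28, 0], 0.4, 0], [[-3.3, -35, 0], 0.5, 0], [[-1.9, -41.7, 0], 0.6, 0], [[0.1, -48.3, 0], 0.7, 0], [[2.8, -54.6, 0], 0.8, 0], [[6.2, -60.5, 0], 0.9, 0], [[10.1, -66.2, 0], 1.0, 0], [[14.6, -71.5, 0], 1.1, 0], [[19.6, -76.2, 0], 1.2, 0]]' | python3 steer.py; python3 arc.py .02 .04 .06 .08 .1 .12 .15
```

```text
t: 10.78
tcp_pos: [518.7, 418.9, 261.8]
orientation: [-0.001, -0.149, 0.989, 0.001]
contact_force: [-3.6, 5.1, -3.8]
width: 0.3
grasp_force: 2.5
0.02 [-0.5 -1.3 -0. ] turn 0.02
0.04 [-1.  -2.6 -0. ] turn 0.04
0.06 [-1.4 -4.  -0. ] turn 0.06
0.08 [-1.8 -5.3 -0. ] turn 0.08
0.1 [-2.2 -6.7 -0. ] turn 0.1
0.12 [-2.6 -8.  -0. ] turn 0.12
0.15 [ -3.1 -10.1  -0. ] turn 0.15
t 10.775 r 70.3 ang -1.094 torque about axis -0.44 F [-3.6  5.1 -3.8]
```

```bash
echo '[[[-1, -3.3, 0], 0.05, 0], [[-2.2, -7, 0], 0.1, 0], [[-3.1, -10.5, 0], 0.15, 0], [[-3.1, -10.5, 0], 0.15, 0]]' | python3 steer.py; python3 arc.py .02 .04 .06 .08 .1
```

```text
t: 11.28
tcp_pos: [525.4, 409.3, 262.3]
orientation: [-0.001, -0.076, 0.997, 0.001]
contact_force: [-3.0, 4.5, -2.5]
width: 0.3
grasp_force: 2.1
0.02 [-0.5 -1.3 -0. ] turn 0.02
0.04 [-0.9 -2.7 -0. ] turn 0.04
0.06 [-1.3 -4.  -0. ] turn 0.06
0.08 [-1.7 -5.4 -0. ] turn 0.08
0.1 [-2.1 -6.7 -0. ] turn 0.1
t 11.275 r 70.6 ang -1.26 torque about axis -0.38 F [-3.   4.5 -2.5]
```

```bash
echo '[[[-0.5, -2, 0], 0.03, 0], [[-0.9, -4.2, 0], 0.06, 0], [[-0.9, -4.2, 0], 0.06, 0]]' | python3 steer.py; python3 arc.py
```

```text
t: 11.65
tcp_pos: [527.5, 405.1, 262.5]
orientation: [-0.0, -0.046, 0.999, 0.001]
contact_force: [-0.6, 4.6, -2.8]
width: 0.7
grasp_force: 2.2
t 11.65 r 70.6 ang -1.326 torque about axis -0.31 F [-0.6  4.6 -2.8]
```

```bash
echo '[[[-0.5, -2, 0], 0.03, 0], [[-1, -4, 0], 0.06, 0], [[-1, -4, 0], 0.06, 0]]' | python3 steer.py; python3 arc.py
```

```text
t: 12.02
tcp_pos: [529.1, 401.0, 262.6]
orientation: [0.0, -0.016, 1.0, 0.001]
contact_force: [-1.4, 5.2, -3.9]
width: 0.4
grasp_force: 2.2
t 12.025 r 70.5 ang -1.389 torque about axis -0.38 F [-1.4  5.2 -3.9]
```

```bash
echo '[[[-0.5, -2.3, 0], 0.035, 0], [[-1, -4.7, 0], 0.07, 0], [[-1, -4.7, 0], 0.07, 0]]' | python3 steer.py; python3 arc.py
```

```text
t: 12.4
tcp_pos: [530.6, 396.1, 262.7]
orientation: [0.0, 0.02, 1.0, 0.001]
contact_force: [0.1, 4.9, -2.8]
width: 0.1
grasp_force: 2.3
t 12.4 r 70.3 ang -1.462 torque about axis -0.32 F [ 0.1  4.9 -2.8]
```

```bash
echo '[[[-0.5, -2.3, 0], 0.035, 0], [[-1.2, -4.7, 0], 0.07, 0], [[-1.2, -4.7, 0], 0.07, 0]]' | python3 steer.py; python3 arc.py
```

```text
t: 12.78
tcp_pos: [531.7, 392.1, 262.8]
orientation: [0.001, 0.054, 0.999, 0.001]
contact_force: [0.5, 6.5, -4.4]
width: 0.8
grasp_force: 3.2
t 12.775 r 70.2 ang -1.521 torque about axis -0.43 F [ 0.5  6.5 -4.4]
```

```bash
echo '[[[-0.3, -1, 0], 0.015, 0], [[-0.5, -2, 0], 0.03, 0], [[-0.5, -2, 0], 0.03, 0]]' | python3 steer.py; python3 arc.py
```

```text
t: 13.15
tcp_pos: [532.1, 391.5, 262.8]
orientation: [0.001, 0.069, 0.998, 0.002]
contact_force: [3.0, 9.1, -6.1]
width: 0.2
grasp_force: 4.8
t 13.15 r 70.5 ang -1.531 torque about axis -0.57 F [ 3.   9.1 -6.1]
```

```bash
echo '[[[-0.2, -1, 0], 0.01, 0], [[-0.2, -2, 0], 0.01, 0], [[-0.3, -3, 0], 0.01, 0], [[-0.3, -3, 0], 0.01, 0]]' | python3 steer.py; python3 arc.py
```

```text
t: 13.65
tcp_pos: [532.2, 390.4, 262.9]
orientation: [0.002, 0.073, 0.997, 0.004]
contact_force: [4.9, 14.6, -9.2]
width: 0.3
grasp_force: 7.2
t 13.65 r 70.3 ang -1.546 torque about axis -0.93 F [ 4.9 14.6 -9.2]
```

```bash
echo '[[[0, 4, 0], 0, 0], [[0, 15, 0], 0, 0], [[0, 30, 0], 0, 0], [[0, 40, -20], 0, 0], [[0, 40, -60], 0, 0], [[0, 40, -100], 0, 0], [[0, 40, -120], 0, 0], [[0, 40, -120], 0, 0]]' | python3 steer.py; python3 arc.py; python3 - <<'E'
from q import *
for n,C in(('top',CT),('scene',CS)): cv2.imwrite(f'pics/{n}5.png',cam(n)[0]['img'])
F=frame(SEAT,YAW)
for k in(3,5):
    s=cv2.imread(f'pics/scene{k}.png').astype(np.float32);t=cv2.imread(f'pics/top{k}.png').astype(np.float32)
    print(k,'platen/flask z at x=-51',[prof(CS,s,[F(-51,y,z) for y in np.linspace(-45,15,14)]) for z in range(116,160,2)])
    print('  flask top front',[prof(CS,s,[F(x,y,127) for y in np.linspace(-45,15,14)]) for x in range(-68,-44,2)])
    print('  flask bottom front',[prof(CS,s,[F(x,y,59) for y in np.linspace(-45,15,14)]) for x in range(-68,-44,2)])
t=cv2.imread('pics/top5.png').astype(np.float32)  # bar angle: bright along radius 30..70
for a in np.arange(0,-3.2,-.1):
    print('%.1f:%s'%(a,prof(CT,t,[F(-r*np.sin(a),r*np.cos(a),276) for r in range(40,72,4)])),end=' ')
E
```

```text
t: 14.65
tcp_pos: [538.7, 425.4, 384.5]
orientation: [0.001, 0.075, 0.997, 0.001]
contact_force: [0.2, -0.6, 0.6]
width: 0.4
grasp_force: 0.0
t 14.65 r 90.4 ang -1.175 torque about axis 0.05 F [ 0.2 -0.6  0.6]
3 platen/flask z at x=-51 ['74/10', '78/10', '83/11', '87/12', '90/13', '91/12', '91/12', '87/11', '84/11', '81/10', '79/9', '79/8', '81/8', '84/9', '89/9', '97/10', '106/11', '117/12', '128/13', '139/14', '148/15', '154/16']
  flask top front ['64/9', '63/9', '63/9', '64/9', '65/9', '69/9', '78/10', '87/12', '92/12', '89/11', '82/10', '79/8']
  flask bottom front ['75/3', '80/6', '84/8', '86/8', '88/8', '89/8', '87/8', '83/8', '76/8', '68/8', '62/7', '61/8']
5 platen/flask z at x=-51 ['78/10', '82/11', '87/12', '92/12', '96/12', '97/12', '98/12', '96/12', '94/12', '93/11', '93/11', '97/10', '102/11', '110/11', '119/12', '129/13', '139/15', '146/15', '152/16', '156/16', '159/17', '162/17']
  flask top front ['69/10', '68/10', '67/9', '67/10', '69/10', '74/10', '81/11', '91/12', '97/12', '97/12', '93/11', '94/10']
  flask bottom front ['80/4', '85/7', '90/8', '93/9', '94/8', '94/8', '93/9', '88/9', '80/9', '72/9', '66/10', '64/10']
0.0:47/-15 -0.1:49/-16 -0.2:51/-18 -0.3:54/-20 -0.4:80/-9 -0.5:95/-3 -0.6:110/-3 -0.7:154/0 -0.8:171/2 -0.9:119/-7 -1.0:89/-4 -1.1:54/0 -1.2:38/0 -1.3:29/0 -1.4:25/0 -1.5:19/-1 -1.6:22/-1 -1.7:36/-1 -1.8:87/2 -1.9:78/2 -2.0:96/0 -2.1:100/-4 -2.2:100/-7 -2.3:121/-6 -2.4:133/0 -2.5:126/3 -2.6:116/0 -2.7:89/-9 -2.8:59/-21 -2.9:61/-25 -3.0:60/-25 -3.1:60/-25
```

```bash
python3 -c "
from bench import manip, optics
print(manip.hand_in())"
```

```text
the job is handed in; nothing more can be done
None
```

I handed the job in after about 15 s of robot time: the flask is pushed back square under the platen, about centred (within 1–2 mm by the cameras), and the T-bar is turned clockwise about 1.65 rad to a firm 0.9 N m, with the arm clear of everything.

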